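# Lay the long straightedge along a board edge

### The job

Clear the wooden offcut that lies in front of the clamped board into the black scrap tray. Lift the longer of the two aluminium straightedges off its hooks and stand it on the bench on its long narrow edge, the way up it hangs, with its side flush against the board's near edge and its end up against the dark wooden cleat at the board's end. Leave the shorter straightedge hanging and everything else where it is.

Things in the scene. Friction and masses are not known exactly. Their poses are not given: they have to be found in the camera images.
- long_straightedge: Longer aluminium bar, black end caps, 220 long (x) x 20 thick (y) x 60 high (z), 0.3 kg. Origin: centre of underside. Windows 36 wide x 30 high at x = +-50, from 14 to 44 above the underside; the 64 between them is solid: pinch it there from above across the 20. It hangs level on a rack, underside 140 above the bench, two prongs through the windows. Same after a half turn about z.
- short_straightedge: Shorter straightedge, the same section and windows but 160 long; hangs on the other rack and stays there. Origin: centre of its underside.
- rack_left: Yellow rack fixed at the robot's left (+y). Two prongs, 6 diameter, stick out 95 along its own -y (to the bench's middle) at x = +-50, tops 184 above the bench, with upturned tips up to 194. A straightedge hangs at y = -65: raise it 13 to 21, move it 50 or more along -y, then up. Two uprights 190 high stand at y = 0, x = +-50. Origin: on the bench between the uprights.
- rack_right: The same rack at the robot's right (-y), mirrored: prongs stick out along its own +y, towards the bench's middle. Origin: on the bench, between the uprights.
- board: Pine board fixed to the bench, 120 deep (x) x 240 long (y) x 24 thick. Its near edge is the face at x = -60, towards the robot. A dark cleat 20 wide x 160 x 30 high at its +y (left) end: inner face at y = 120, sticks out 40 past the near edge. Clamp screw 90 high at x 45, y 85. Origin: centre of underside. Job done: the straightedge's origin is at x = -70, y = 10, its x axis along the board's y.
- offcut: Loose pine offcut, 44 (own x) x 56 (own y) x 35 high, 0.06 kg, on the bench a few mm in front of the board's near edge, where the straightedge must go. There is no room for a finger between it and the board: pinch it across the 56. Origin: centre of its underside.
- scrap_tray: Black open scrap tray fixed to the bench, 140 x 140 outside, 50 high, walls and floor 4 to 5 thick. Origin: centre of its underside.
- tub: Clear plastic tub with a blue lid, fixed, 140 x 130 x 89 high; an obstacle across the bench from the tray. Origin: centre of its underside.
- canister_a: Grey canister with a black lid, 72 diameter, 190 high, standing loose between robot and board; not to be moved. Origin: centre of its underside.
- canister_b: A second canister like canister_a.
- tape_roll: Loose cardboard tape roll lying flat, 84 diameter, 40 high, near the canisters; not to be moved.
- glue_bottle: Loose white bottle, 56 diameter, 150 high, beyond the board; not to be moved.
- mug: Loose white mug, 80 diameter, 90 high, beyond the board; not to be moved.
- screwdriver: Screwdriver 160 long lying on top of the board; not to be moved.
- wrench: Wrench 160 long lying on the bench at the right; not to be moved.

How it is judged:
By the outcome, as a careful person would: the job done as asked, in the order asked, and still so for the second after the job is handed in, with the robot touching nothing.
It also fails if it takes over 56 s, if anything falls off the work surface, if the arm or the gripper's body presses on something with over 40 N, if the wrist force passes 120 N, or if a joint passes its speed limit or range.

### The arm

A 6-joint arm with a two-finger parallel gripper is mounted at the origin on the work surface. World frame = base frame: x ahead of the robot, y to its left, z up, the work surface at z = 0. Lengths are in m, angles in rad, forces in N, time in s.
With the tool pointing down it reaches from about 0.35 to 0.85 m from the base axis. Payload 8.1 kg.
Tool frame: the origin (TCP) lies on the mounting face of the last link; the fingertips stand 186 mm ahead of it and the grasp point (between the pads) lies 167 mm ahead of it; z points along the fingers, y is the line along which they close (so a half turn about z gives the same grasp; the last joint's range is limited). The gripper opens to 93 mm and grips with 3 to 60 N. Pads are 15 mm wide; open, the fingers measure 128 mm over their backs; the gripper's body (75 mm by 188 mm) begins 65 mm behind the grasp point.
Start: joints at [1.027, 0.13, 1.488, -0, 1.523, -0.085], TCP at [0.266, 0.538, 0.405] pointing down, gripper open.
Joint ranges: [-2.96, 2.96], [-0.89, 2.26], [0.02, 2.5], [-1.34, 4.48], [0, 2.73], [-2.66, 2.66]. Speed limits (rad/s): [2.39, 2.39, 2.79, 3.14, 3.14, 3.14].

### API

Orientations are given as a rotation vector (axis times angle).
In Python, from plant import * gives the robot as it stands. The module is installed in compiled form; this text tells all that it offers.
- The arm moves only by the tool arm_command, never from a script. Its argument "increments" is a list of rows, each a list of 6 numbers: the shift along the tool's x, y, z in units of 0.2 m (1.0 is 0.2 m), then the turn, a rotation vector about the tool's x, y, z in units of pi rad (1.0 is pi rad). A call has exactly 5 rows; each row is the pose to reach, as a shift and turn from the pose commanded when the call began, along the tool's axes at that moment, turning the shorter way round; what a row does not reach only later rows make up. A row lasts 1/8 s, in which the tool goes at most 62.5 mm and 10.7 degrees, less where a joint would pass 70% of its speed; a pose out of reach is approached as far as the arm can. A call with a number of a shift or a turn outside -1 to 1 is refused whole. A call with a gripper value outside its range is refused whole. "fingers" is the closure, from -1 (fully open) to 1 (shut), set as the call begins (left out, the last holds). The fingers move at their own pace and stop on an object; "force" is the grip in N (left out, the last holds). Time passes only in rows, so rows that repeat a pose let the fingers close, or fill a call up. It gives the time, the measured TCP pose, the force, the opening and the grip force at its end, in the units of the state.
- read_state(): the state, without advancing time (a new reading comes with each control period).
- read_camera(name): name is "side" or "top" or "wrist"; returns a dict with "image" (400x640x3 uint8, red, green, blue), "fx", "fy", "cx", "cy" (pixels), "k1" (the pictures are not rectified: a ray, as slopes to the right and down, at radius r is drawn at 1 + k1 r^2 times it, then the intrinsics apply), "T" (4x4, takes a point from camera to world coordinates). Camera axes: x right, y down, z forward; pixel columns grow to the right and rows downward; lengths in m; the calibration is good to about 2 mm. A picture is of the moment at which its call begins. There is no depth.
- close_job(): hands the job in; it is judged then, once.
The state is a dict: "t": time; "q": joint angles; "dq": joint speeds; "joint_torque": joint torques, N m; "tool_pos": TCP position; "orientation": TCP orientation; "force": force on the tool from outside, world axes, zero at the start; "wrist_torque": the same for the moment, N m; "opening": finger opening in m; "gripper_force": force on a finger pad.
Only numpy, scipy, OpenCV 4.12 (cv2) and the standard library are available. Lean on these libraries where they do the work, as an engineer would, in place of code of your own. Each camera call takes 0.05 s, during which the arm holds its last target. There are 200 camera calls.

## Working session

There is one attempt and no reset: what is moved stays moved. The work goes in short steps, Python scripts to look and compute and a tool call to move; the robot and the scene stay as the last step left them, time stands still between calls to the robot, and variables do not carry over. Pictures are saved under pics/ and viewed, at most 10 in all, crops included, and the job is handed in when it is done.

Besides the shell and the picture viewer there is one more tool, called by a JSON object that holds its "op" and its "data", one argument or row to a line. arm_command: Moves the arm, as the interface text tells. Shifts and turns lie within -1 to 1; 1 stands for 0.2 m of shift or pi rad of turn. Its arguments: {"type":"object","properties":{"increments":{"type":"array","items":{"type":"array","items":{"type":"number","minimum":-1,"maximum":1}}},"fingers":{"type":"number"},"force":{"type":"number"}},"required":["increments"]}

```bash
mkdir -p pics; python3 - <<'E'
from plant import *
import cv2,numpy as np
s=read_state();print({k:np.round(v,3) for k,v in s.items()})
for n in ["top","side"]:
    c=read_camera(n);cv2.imwrite(f"pics/{n}0.png",c["image"][:,:,::-1]);print(n,c["fx"],c["fy"],c["cx"],c["cy"],c["k1"],np.round(c["T"],4).tolist())
E
```

```text
{'t': np.float64(0.0), 'q': array([ 1.027,  0.131,  1.489, -0.   ,  1.523, -0.085]), 'dq': array([ 0.001, -0.001,  0.001, -0.001,  0.001, -0.   ]), 'joint_torque': array([-1.0000e-03, -5.5984e+01, -4.9177e+01,  7.7000e-02,  3.5000e-02,
       -0.0000e+00]), 'tool_pos': array([0.266, 0.538, 0.404]), 'orientation': array([-7.140e-01, -3.059e+00,  3.000e-03]), 'force': array([0.034, 0.669, 0.661]), 'wrist_torque': array([0.021, 0.001, 0.009]), 'gripper_force': np.float64(0.0), 'opening': np.float64(0.093)}
top 407.56594863993666 407.56594863993666 320.4126012172718 197.8481026434506 -0.10629233285853076 [[-0.0286, -0.9966, 0.077, 0.5203], [-0.9996, 0.0285, -0.0028, -0.0425], [0.0006, -0.0771, -0.997, 1.1406], [0.0, 0.0, 0.0, 1.0]]
side 490.245414582124 490.245414582124 314.63401740742177 197.7835644003676 0.01095606883709856 [[0.8553, -0.3526, 0.3796, -0.009], [-0.5181, -0.577, 0.6314, -1.0043], [-0.0036, -0.7367, -0.6762, 1.1583], [0.0, 0.0, 0.0, 1.0]]
```

View pics/top0.png

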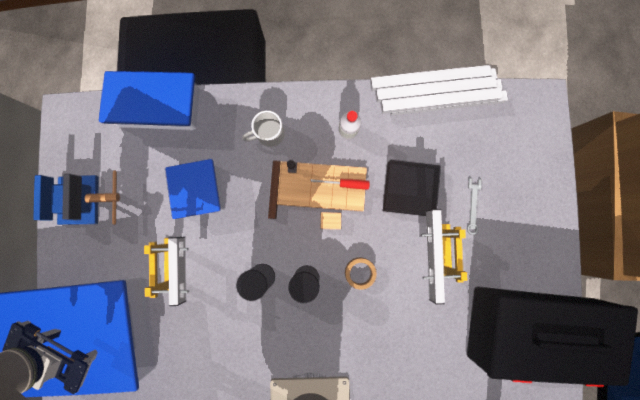

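View pics/side0.png

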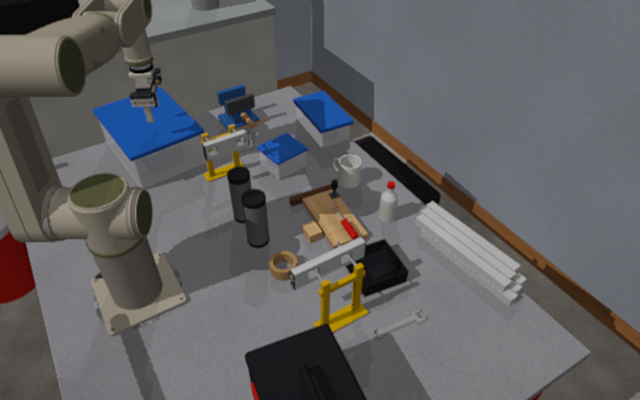

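The top view shows the long straightedge on the right rack (about (436,257)) and the short one on the left rack. The offcut is at (331,221), the tray at (412,188) and the canisters at (256,282) and (304,284). I'll enlarge the middle of the picture to measure.

```bash
cat > h.py <<'E'
from plant import *
import cv2,numpy as np
from scipy.spatial.transform import Rotation as R
def px2w(c,uv,z):
    uv=np.atleast_2d(np.array(uv,float)); out=[]
    for u,v in uv:
        d=np.array([(u-c["cx"])/c["fx"],(v-c["cy"])/c["fy"]]);s=d.copy()
        for _ in range(20): s=d/(1+c["k1"]*(s@s))
        r=c["T"][:3,:3]@np.array([s[0],s[1],1]);o=c["T"][:3,3]
        out.append(o+r*(z-o[2])/r[2])
    return np.array(out)
def crop(c,x0,y0,x1,y1,k,fn):
    im=c["image"][y0:y1,x0:x1,::-1]
    im=cv2.resize(im,None,fx=k,fy=k,interpolation=cv2.INTER_CUBIC)
    for x in range((x0+9)//10*10,x1,10): cv2.line(im,(int((x-x0)*k),0),(int((x-x0)*k),8 if x%50 else 20),(0,0,255),2)
    for y in range((y0+9)//10*10,y1,10): cv2.line(im,(0,int((y-y0)*k)),(8 if y%50 else 20,int((y-y0)*k)),(0,0,255),2)
    cv2.imwrite(fn,im)
def mv(pos,yaw,base=None):
    """increments (tool axes, units) from base=(p,rotvec) to tcp pos, pointing down with tool y direction yaw (world)"""
    s=read_state(); p,Rb=(s["tool_pos"],R.from_rotvec(s["orientation"])) if base is None else (np.array(base[0]),R.from_rotvec(base[1]))
    y=np.array([np.cos(yaw),np.sin(yaw),0]);z=np.array([0,0,-1.]);x=np.cross(y,z)
    Rt=R.from_matrix(np.c_[x,y,z])
    return np.round(np.r_[Rb.inv().apply(np.array(pos)-p)/.2,(Rb.inv()*Rt).as_rotvec()/np.pi],4)
E
python3 - <<'E'
from h import *
c=read_camera("top")
crop(c,240,150,480,310,3.3,"pics/top1.png")
print(read_state()["orientation"], R.from_rotvec(read_state()["orientation"]).as_matrix().round(3))
E
```

```text
[-7.14248283e-01 -3.05888240e+00  2.14691661e-03] [[-0.897  0.443 -0.001]
 [ 0.443  0.897 -0.001]
 [ 0.    -0.001 -1.   ]]
```

View pics/top1.png

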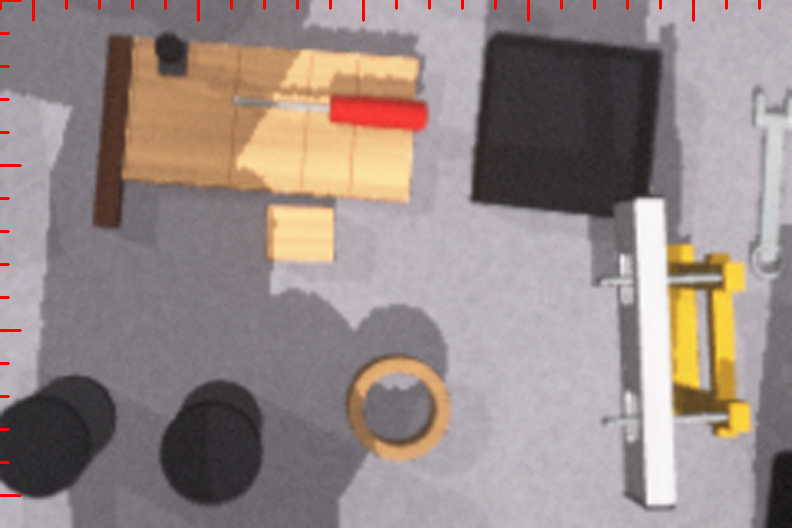

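The enlarged crop is at 3.3x with its origin at (240,150). Crop-pixel positions:
- Board near edge runs (123,180) to (409,201).
- Offcut top spans x 268–334, y 206–262.
- Bar top has corners at (638,199), (662,199), (675,505) and (648,506).
- Tray rim spans (472,34) to (662,215).

```bash
python3 - <<'E'
from h import *
np.set_printoptions(suppress=True,precision=4)
c=read_camera("top")
def f(n,l,z):
    w=px2w(c,np.array(l)/3.3+[240,150]-0.35,z)[:,:2];print(n,w.tolist() and w.round(3).tolist(),"mean",w.mean(0).round(4));return w
def ang(a,b):return np.degrees(np.arctan2(*(b-a)[::-1])).round(2)
w=f("board",[(125,180),(409,201),(418,57),(133,40)],.024);print(ang(w[1],w[0]),ang(w[2],w[3]))
w=f("cleat inner",[(131,37),(121,226)],.03);print(ang(w[1],w[0]))
w=f("off",[(268,206),(334,208),(333,262),(267,260)],.035);print(ang(w[1],w[0]),ang(w[2],w[3]))
w=f("bar",[(638,199),(662,199),(675,505),(648,506)],.2);print(ang(w[3],w[0]),ang(w[2],w[1]))
f("tray",[(490,34),(662,52),(648,215),(472,200)],.05)
f("can",[(42,446),(211,452)],.19)
f("tape",[(400,408)],.04); f("glue",[((350-240)*3.3,(115-150)*3.3)],.15)
# target first: above offcut for look
E
```

```text
board [[0.592, 0.073], [0.568, -0.163], [0.689, -0.175], [0.71, 0.064]] mean [ 0.6399 -0.0505]
84.13 84.92
cleat inner [[0.712, 0.065], [0.554, 0.076]] mean [0.6328 0.0704]
-4.17
off [[0.567, -0.046], [0.564, -0.1], [0.519, -0.098], [0.523, -0.044]] mean [ 0.5432 -0.0717]
86.61 86.6
bar [[0.557, -0.306], [0.557, -0.324], [0.342, -0.324], [0.342, -0.305]] mean [ 0.4496 -0.3147]
-0.46 0.07
tray [[0.702, -0.232], [0.684, -0.375], [0.55, -0.356], [0.566, -0.212]] mean [ 0.6256 -0.2937]
can [[0.396, 0.118], [0.389, -0.0]] mean [0.3925 0.059 ]
tape [[0.399, -0.148]] mean [ 0.3993 -0.1482]
glue [[0.802, -0.124]] mean [ 0.8024 -0.124 ]
```

{"op": "arm_command", "data": {
  "increments": [
    [-0.2,-0.16,-0.05,0,0,-0.03],
    [-0.4,-0.33,-0.1,0,0,-0.06],
    [-0.6,-0.49,-0.15,0,0,-0.09],
    [-0.8,-0.66,-0.15,0,0,-0.12],
    [-1,-0.82,-0.15,0,0,-0.128]
  ],
  "fingers": -1,
  "force": 25
}}

```text
t: 0.82
tool_pos: [0.3727, 0.3008, 0.4349]
orientation: [0.086, 3.14, 0.0]
force: [1.0, -0.2, -0.3]
opening: 0.0929
gripper_force: 0.0
```

{"op": "arm_command", "data": {
  "increments": [
    [-0.1,-0.18,0,0,0,0],
    [-0.19,-0.36,0,0,0,0],
    [-0.29,-0.54,0,0,0,0],
    [-0.38,-0.73,0,0,0,0],
    [-0.48,-0.91,0,0,0,0]
  ]
}}

```text
t: 1.45
tool_pos: [0.4582, 0.1138, 0.4347]
orientation: [0.089, 3.14, 0.0]
force: [-0.2, 0.2, 0.8]
opening: 0.0933
gripper_force: 0.0
```

{"op": "arm_command", "data": {
  "increments": [
    [-0.1,-0.18,0.0,0,0,0],
    [-0.19,-0.36,0,0,0,0],
    [-0.29,-0.54,0.1,0,0,0],
    [-0.38,-0.73,0.2,0,0,0],
    [-0.48,-0.91,0.3,0,0,0]
  ]
}}

```text
t: 2.08
tool_pos: [0.5437, -0.0733, 0.374]
orientation: [0.089, 3.14, -0.0]
force: [-0.3, 0.1, -0.8]
opening: 0.0931
gripper_force: 0.0
```

```bash
python3 - <<'E'
from h import *
c=read_camera("wrist");cv2.imwrite("pics/w0.png",c["image"][:,:,::-1])
s=read_state();print(s["t"],s["tool_pos"],mv(s["tool_pos"],np.radians(86.6)),c["T"].round(3).tolist())
E
```

```text
2.125 [ 0.54416431 -0.0768547   0.37060191] [ 0.      0.      0.     -0.0006 -0.001   0.0002] [[0.058, 0.962, 0.268, 0.469], [0.998, -0.056, -0.015, -0.07], [0.0, 0.268, -0.963, 0.355], [0.0, 0.0, 0.0, 1.0]]
```

View pics/w0.png

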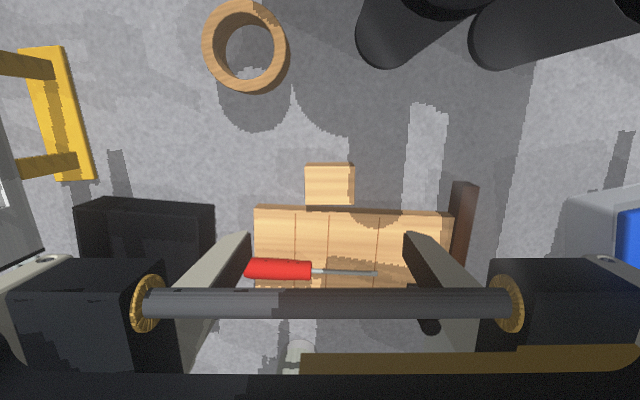

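Wrist view, with +x down and +y to the right. The offcut spans (305,163) to (354,205). The board's near edge runs (254,206) to (449,212), the cleat is at (462,225) and the fingers straddle the offcut.

```bash
python3 - <<'E'
from h import *
np.set_printoptions(suppress=True,precision=4)
c=read_camera("wrist")
p=lambda l,z:print(px2w(c,l,z)[:,:2].round(4).tolist())
p([(254,206),(449,212.5)],.024)
p([(305,166),(354,166),(354,205),(306,205)],.035)
p([(305,163),(354,163)],.0)
p([(454,182),(447,246)],.03)
g=c["image"][150:220,325:345].mean(1).mean(1);print(g.round(0))
print(read_state()["tool_pos"])
E
```

```text
[[0.561, -0.1639], [0.5824, 0.0637]]
[[0.5162, -0.0999], [0.5193, -0.0468], [0.5634, -0.0483], [0.5602, -0.1022]]
[[0.5178, -0.1025], [0.5212, -0.0438]]
[[0.5446, 0.065], [0.6223, 0.061]]
[170. 169. 167. 168. 166. 164. 163. 162. 160. 161. 163. 165. 160. 148.
 138. 136. 133. 179. 206. 198. 194. 193. 194. 196. 199. 201. 202. 201.
 199. 196. 191. 188. 188. 193. 198. 200. 202. 202. 202. 200. 197. 194.
 193. 194. 194. 193. 195. 199. 202. 204. 205. 204. 202. 200. 203. 180.
 124. 108.  90.  86.  86.  84.  81. 148. 188. 183. 183. 184. 187. 188.]
[ 0.5435 -0.075   0.3714]
```

{"op": "arm_command", "data": {
  "increments": [
    [0.01,0,0.22,0,0,0],
    [0.01,0,0.45,0,0,0],
    [0.01,0,0.65,0,0,0],
    [0.01,0,0.8,0,0,0],
    [0.01,0,0.88,0,0,0]
  ]
}}

```text
t: 2.8
tool_pos: [0.5407, -0.0712, 0.1971]
orientation: [-0.088, -3.138, -0.001]
force: [-0.0, -0.5, -0.1]
opening: 0.0927
gripper_force: 0.0
```

{"op": "arm_command", "data": {
  "increments": [
    [0,0,0,0,0,0],
    [0,0,0,0,0,0],
    [0,0,0,0,0,0],
    [0,0,0,0,0,0],
    [0,0,0,0,0,0]
  ],
  "fingers": 1,
  "force": 20
}}

```text
t: 3.42
tool_pos: [0.5419, -0.0719, 0.1997]
orientation: [0.089, 3.139, -0.0]
force: [-0.8, 1.2, 5.1]
opening: 0.0559
gripper_force: 20.0
```

{"op": "arm_command", "data": {
  "increments": [
    [0,0,-0.15,0,0,0],
    [0,0,-0.35,0,0,0],
    [-0.12,0,-0.55,0,0,0],
    [-0.3,-0.03,-0.65,0,0,0],
    [-0.48,-0.1,-0.65,0,0,0]
  ]
}}

```text
t: 4.05
tool_pos: [0.6379, -0.0972, 0.332]
orientation: [0.087, 3.135, -0.001]
force: [1.2, -0.1, -0.9]
opening: 0.0558
gripper_force: 20.0
```

{"op": "arm_command", "data": {
  "increments": [
    [0,-0.2,0,0,0,0],
    [0,-0.42,0,0,0,0],
    [0,-0.66,0,0,0,0],
    [0,-0.86,0,0,0,0],
    [0,-0.98,0,0,0,0]
  ]
}}

```text
t: 4.68
tool_pos: [0.6246, -0.2949, 0.3283]
orientation: [-0.091, -3.14, -0.0]
force: [1.2, 1.5, -0.4]
opening: 0.0558
gripper_force: 20.0
```

{"op": "arm_command", "data": {
  "increments": [
    [0,0,0.1,0,0,0],
    [0,0,0.3,0,0,0],
    [0,0,0.48,0,0,0],
    [0,0,0.59,0,0,0],
    [0,0,0.59,0,0,0]
  ]
}}

```text
t: 5.3
tool_pos: [0.6243, -0.2913, 0.2077]
orientation: [-0.087, -3.136, -0.004]
force: [0.4, -0.8, -0.9]
opening: 0.0558
gripper_force: 20.0
```

{"op": "arm_command", "data": {
  "increments": [
    [0,0,0,0,0,0],
    [0,0,0,0,0,0],
    [0,0,0,0,0,0],
    [0,0,-0.05,0,0,0],
    [0,0,-0.25,0,0,0]
  ],
  "fingers": -0.6
}}

```text
t: 5.92
tool_pos: [0.6239, -0.2923, 0.2586]
orientation: [-0.089, -3.135, -0.004]
force: [0.2, 0.4, -0.3]
opening: 0.0747
gripper_force: 0.0
```

{"op": "arm_command", "data": {
  "increments": [
    [0,0,-0.25,0,0,0],
    [0,0,-0.55,0,0,0],
    [0.1,0,-0.8,0,0,0],
    [0.3,-0.03,-0.92,0,0,0],
    [0.5,-0.08,-0.92,0,0,-0.01]
  ]
}}

```text
t: 6.55
tool_pos: [0.5237, -0.3032, 0.4496]
orientation: [0.038, 3.136, -0.006]
force: [-0.5, 0.1, 0.5]
opening: 0.0743
gripper_force: 0.0
```

{"op": "arm_command", "data": {
  "increments": [
    [0.15,-0.04,0,0,0,0],
    [0.27,-0.06,0,0,0,-0.01],
    [0.37,-0.08,0,0,0,-0.01],
    [0.37,-0.08,0,0,0,-0.01],
    [0.37,-0.08,0,0,0,-0.01]
  ]
}}

```text
t: 7.18
tool_pos: [0.4503, -0.3173, 0.4454]
orientation: [-0.009, 3.141, -0.001]
force: [0.0, 0.2, -0.2]
opening: 0.0743
gripper_force: 0.0
```

```bash
python3 - <<'E'
from h import *
c=read_camera("wrist");cv2.imwrite("pics/w1.png",c["image"][:,:,::-1])
s=read_state();print(s["t"],s["tool_pos"],s["q"],mv(s["tool_pos"],np.radians(90)))
E
```

```text
7.225 [ 0.45047542 -0.31719536  0.44517064] [-7.06643709e-01 -1.65065203e-02  1.56748628e+00  2.37292220e-04
  1.58989470e+00 -2.28386425e+00] [ 0.      0.      0.     -0.0001  0.0002  0.002 ]
```

View pics/w1.png

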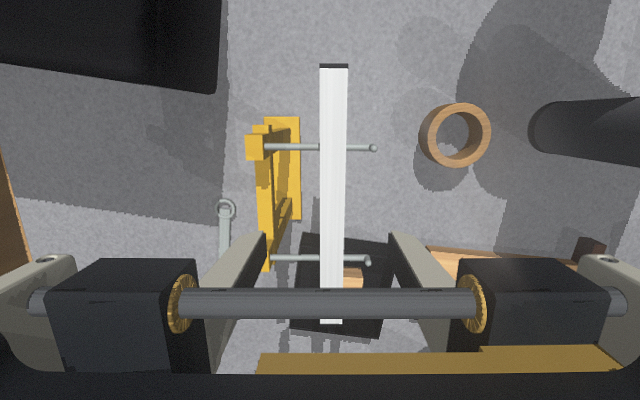

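The bar is centred under the gripper: near end at (320–348,64–68), far end at (320–342,322), prongs crossing at rows 147 and 260.

```bash
python3 - <<'E'
from h import *
c=read_camera("wrist")
p=lambda l,z:print(px2w(c,l,z)[:,:2].round(4).tolist())
p([(320,66),(348,66),(345,240),(320,240),(320,323),(342,323)],.2)
p([(345,147.5),(345,260.5),(320,147.5),(320,260)],.184)
E
```

```text
[[0.3392, -0.3231], [0.3391, -0.3032], [0.4726, -0.3024], [0.4727, -0.3232], [0.5542, -0.3232], [0.5541, -0.3032]]
[[0.3981, -0.3031], [0.4996, -0.3008], [0.3982, -0.3235], [0.4992, -0.3235]]
```

{"op": "arm_command", "data": {
  "increments": [
    [0.01,0.02,0.05,0,0,0.002],
    [0.01,0.02,0.18,0,0,0.002],
    [0.01,0.02,0.3,0,0,0.002],
    [0.01,0.02,0.4,0,0,0.002],
    [0.01,0.02,0.435,0,0,0.002]
  ]
}}

```text
t: 7.9
tool_pos: [0.4477, -0.3128, 0.3557]
orientation: [0.0, -3.139, -0.003]
force: [0.5, -0.7, -0.7]
opening: 0.0742
gripper_force: 0.0
```

{"op": "arm_command", "data": {
  "increments": [
    [0,0,0,0,0,0],
    [0,0,0,0,0,0],
    [0,0,0,0,0,0],
    [0,0,0,0,0,0],
    [0,0,0,0,0,0]
  ],
  "fingers": 1,
  "force": 45
}}

```text
t: 8.52
tool_pos: [0.448, -0.3134, 0.358]
orientation: [0.0, 3.141, -0.0]
force: [-0.9, -0.2, -0.7]
opening: 0.029
gripper_force: 0.0
```

Still closing; raise only after the grip is made.

{"op": "arm_command", "data": {
  "increments": [
    [0,0,0,0,0,0],
    [0,0,0,0,0,0],
    [0,0,0,0,0,0],
    [0,0,0,0,0,0],
    [0,0,0,0,0,0]
  ]
}}

```text
t: 9.15
tool_pos: [0.4479, -0.3134, 0.3578]
orientation: [0.0, 3.142, -0.0]
force: [0.4, -0.3, -0.0]
opening: 0.0199
gripper_force: 45.0
```

{"op": "arm_command", "data": {
  "increments": [
    [0,0,-0.02,0,0,0],
    [0,0,-0.04,0,0,0],
    [0,0,-0.065,0,0,0],
    [0,0,-0.085,0,0,0],
    [0,0,-0.085,0,0,0]
  ]
}}

```text
t: 9.78
tool_pos: [0.448, -0.3135, 0.3753]
orientation: [0.0, 3.141, -0.001]
force: [-0.4, 0.1, -3.5]
opening: 0.0195
gripper_force: 45.0
```

{"op": "arm_command", "data": {
  "increments": [
    [0,0.05,0,0,0,0],
    [0,0.13,0,0,0,0],
    [0,0.23,0,0,0,0],
    [0,0.33,0,0,0,0],
    [0,0.4,0,0,0,0]
  ]
}}

```text
t: 10.4
tool_pos: [0.4479, -0.2316, 0.3748]
orientation: [-0.001, 3.141, 0.0]
force: [0.1, -0.5, -3.7]
opening: 0.0197
gripper_force: 45.0
```

{"op": "arm_command", "data": {
  "increments": [
    [0,0,-0.1,0,0,0],
    [0,0,-0.25,0,0,0],
    [0,0,-0.4,0,0,0],
    [0,0,-0.5,0,0,0],
    [0,0,-0.55,0,0,0]
  ]
}}

```text
t: 11.02
tool_pos: [0.4481, -0.2331, 0.4859]
orientation: [-0.0, 3.14, -0.001]
force: [-0.5, 0.6, -3.3]
opening: 0.0202
gripper_force: 45.0
```

{"op": "arm_command", "data": {
  "increments": [
    [-0.06,0.1,0,0,0,0.05],
    [-0.11,0.19,0,0,0,0.105],
    [-0.17,0.29,0,0,0,0.16],
    [-0.22,0.38,0,0,0,0.215],
    [-0.28,0.48,0,0,0,0.265]
  ]
}}

```text
t: 11.65
tool_pos: [0.5041, -0.1367, 0.4836]
orientation: [-1.278, -2.868, 0.0]
force: [0.4, -0.1, -3.6]
opening: 0.0199
gripper_force: 45.0
```

{"op": "arm_command", "data": {
  "increments": [
    [0.04,0.1,0,0,0,0.055],
    [0.08,0.21,0,0,0,0.11],
    [0.11,0.32,0,0,0,0.165],
    [0.14,0.42,0,0,0,0.22],
    [0.166,0.516,0,0,0,0.264]
  ]
}}

```text
t: 12.28
tool_pos: [0.5582, -0.0426, 0.4835]
orientation: [-2.325, -2.111, 0.002]
force: [-0.2, -0.4, -3.6]
opening: 0.0195
gripper_force: 45.0
```

{"op": "arm_command", "data": {
  "increments": [
    [0,0,0.1,0,0,0],
    [0,0,0.3,0,0,0],
    [0,0,0.5,0,0,0],
    [0,0,0.67,0,0,0],
    [0,0,0.72,0,0,0]
  ]
}}

```text
t: 12.9
tool_pos: [0.5561, -0.0437, 0.3361]
orientation: [-2.314, -2.116, 0.007]
force: [-1.2, 0.2, -2.8]
opening: 0.0197
gripper_force: 45.0
```

```bash
python3 - <<'E'
from h import *
c=read_camera("wrist");cv2.imwrite("pics/w2.png",c["image"][:,:,::-1])
s=read_state();print(s["t"],s["tool_pos"],s["force"],mv(s["tool_pos"],np.radians(-5.3)))
c=read_camera("top");crop(c,260,150,380,240,6.6,"pics/top2.png")
E
```

```text
12.95 [ 0.55644968 -0.04366961  0.33662609] [-0.25015613  0.34918012 -4.91645538] [ 0.      0.      0.     -0.0019 -0.0001  0.0008]
```

View pics/w2.png

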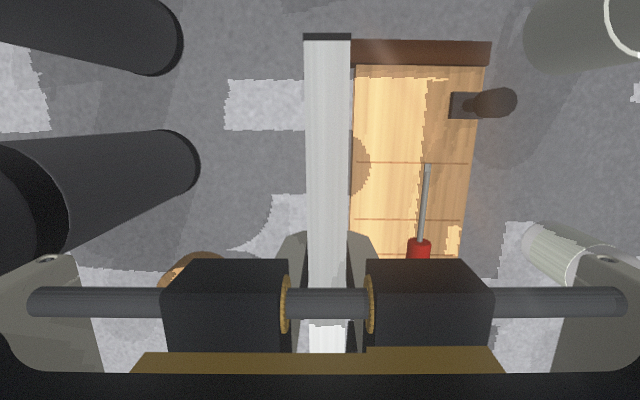

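Bar (z ≈ 0.18) spans columns 304–351, with its end at row 34–40. The cleat's inner edge is at row ~66, and the board's near edge is at about (356,68), just right of the bar.

```bash
python3 - <<'E'
from h import *
c=read_camera("wrist")
p=lambda l,z:print(px2w(c,l,z)[:,:2].round(4).tolist())
p([(360,66),(485,67)],.03); p([(356,68),(351.5,150),(350.5,205)],.024)
p([(304,34),(351,34),(351,150),(306,150)],.178)
print(read_state()["tool_pos"])
E
```

```text
[[0.5961, 0.0735], [0.7102, 0.0628]]
[[0.593, 0.073], [0.5836, -0.0023], [0.5786, -0.0594]]
[[0.5557, 0.0664], [0.576, 0.0645], [0.5725, 0.0146], [0.5511, 0.0165]]
[ 0.55774168 -0.04367928  0.34064144]
```

View pics/top2.png

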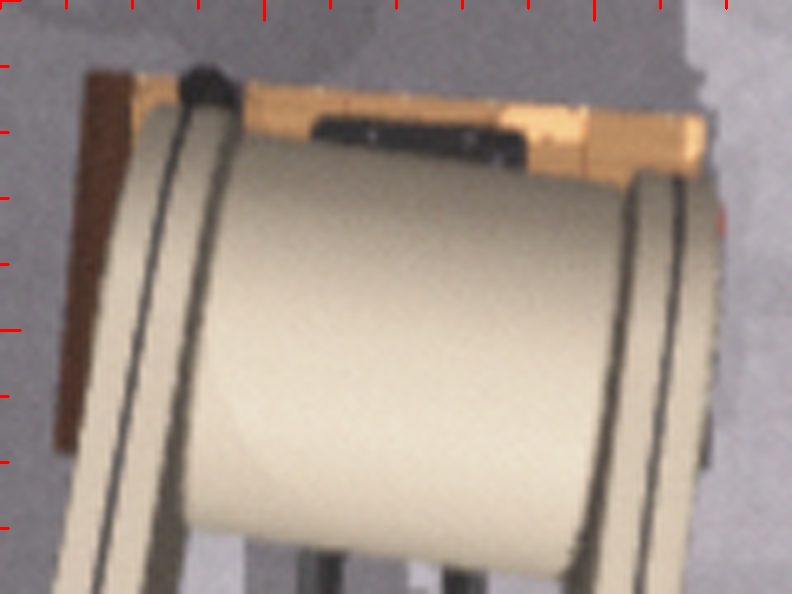

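{"op": "arm_command", "data": {
  "increments": [
    [0,0,0.1,0,0,0],
    [0,0,0.27,0,0,0],
    [0,0,0.42,0,0,0],
    [0,0,0.53,0,0,0],
    [0,0,0.56,0,0,0]
  ]
}}

```text
t: 13.68
tool_pos: [0.5573, -0.0433, 0.227]
orientation: [-2.319, -2.117, 0.002]
force: [-0.1, 0.3, -2.1]
opening: 0.0198
gripper_force: 45.0
```

{"op": "arm_command", "data": {
  "increments": [
    [0,0,0,0,0,0],
    [0,0,0.005,0,0,0],
    [0,0,0.01,0,0,0],
    [0,0,0.015,0,0,0],
    [0,0,0.015,0,0,0]
  ]
}}

```text
t: 14.3
tool_pos: [0.5579, -0.0434, 0.2258]
orientation: [2.32, 2.118, 0.0]
force: [-0.1, 0.4, -3.5]
opening: 0.0199
gripper_force: 45.0
```

{"op": "arm_command", "data": {
  "increments": [
    [0,0,0.008,0,0,0],
    [0,0,0.016,0,0,0],
    [0,0,0.024,0,0,0],
    [0,0.02,0.024,0,0,0],
    [0,0.04,0.024,0,0,0]
  ]
}}

```text
t: 14.92
tool_pos: [0.5663, -0.0441, 0.221]
orientation: [2.32, 2.118, 0.0]
force: [0.5, -0.2, -3.1]
opening: 0.0195
gripper_force: 45.0
```

{"op": "arm_command", "data": {
  "increments": [
    [0,0.007,0,0,0,0],
    [0,0.014,0,0,0,0],
    [0,0.02,0,0,0,0],
    [0,0.025,0,0,0,0],
    [0,0.025,0,0,0,0]
  ]
}}

```text
t: 15.55
tool_pos: [0.5695, -0.0444, 0.2201]
orientation: [-2.318, -2.115, 0.005]
force: [-9.2, 0.7, 1.5]
opening: 0.0199
gripper_force: 45.2
```

{"op": "arm_command", "data": {
  "increments": [
    [0,-0.005,0,0,0,0],
    [0.01,-0.005,0,0,0,0],
    [0.02,-0.005,0,0,0,0],
    [0.03,-0.005,0,0,0,0],
    [0.035,-0.005,0,0,0,0]
  ]
}}

```text
t: 16.18
tool_pos: [0.5697, -0.0378, 0.2201]
orientation: [-2.32, -2.116, 0.004]
force: [-5.0, -2.3, -2.7]
opening: 0.0195
gripper_force: 45.1
```

{"op": "arm_command", "data": {
  "increments": [
    [0.005,0,0,0,0,0],
    [0.01,0,0,0,0,0],
    [0.015,0,0,0,0,0],
    [0.015,0,0,0,0,0],
    [0.015,0,0,0,0,0]
  ]
}}

```text
t: 16.8
tool_pos: [0.57, -0.0348, 0.2202]
orientation: [-2.32, -2.116, 0.004]
force: [-4.2, -0.8, -3.4]
opening: 0.0197
gripper_force: 45.1
```

{"op": "arm_command", "data": {
  "increments": [
    [0.003,0,0,0,0,0],
    [0.006,0,0,0,0,0],
    [0.009,0,0,0,0,0],
    [0.012,0,0,0,0,0],
    [0.012,0,0,0,0,0]
  ]
}}

```text
t: 17.42
tool_pos: [0.5702, -0.0324, 0.2201]
orientation: [-2.32, -2.116, 0.004]
force: [-4.7, -2.1, -2.9]
opening: 0.0196
gripper_force: 45.1
```

```bash
python3 - <<'E'
from h import *
c=read_camera("wrist");crop(c,280,20,500,120,3.6,"pics/w3.png")
s=read_state();print(s["tool_pos"],s["force"],s["wrist_torque"])
E
```

```text
[ 0.57018831 -0.03245425  0.2201222 ] [-4.84273647 -0.41869529 -3.74504094] [-0.44810274  0.98500706 -0.4582911 ]
```

View pics/w3.png

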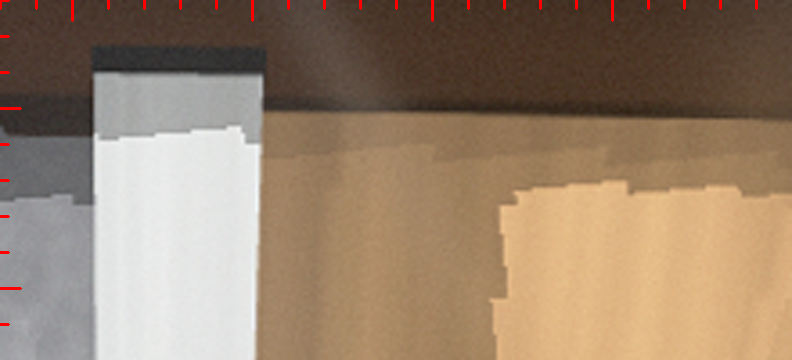

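The bar's end cap top edge is at crop row 46, and the cleat's inner top edge is at row ~108. The side sits close to the board. The torque says only the -y end touches the board, so a small yaw correction is needed. Next I'll compute the gap to the cleat.

```bash
python3 - <<'E'
from h import *
c=read_camera("wrist")
k=lambda u,v:(280+u/3.6-.4,20+v/3.6-.4)
b=px2w(c,[k(93,46),k(266,47)],.061);d=px2w(c,[k(270,109),k(790,119)],.03)
print(b.round(4).tolist(),d.round(4).tolist())
a=np.arctan2(*(d[1]-d[0])[:2][::-1]);n=np.array([-np.sin(a),np.cos(a)])
print("cleat ang",np.degrees(a),"bar end ang",np.degrees(np.arctan2(*(b[1]-b[0])[:2][::-1])),"gap",(d[0,:2]-b[:,:2])@n)
E
```

```text
[[0.5698, 0.0776, 0.061], [0.5904, 0.0756, 0.061]] [[0.5935, 0.0749, 0.03], [0.6704, 0.0668, 0.03]]
cleat ang -6.001236571250778 bar end ang -5.637468677563238 gap [-0.00022352 -0.00035441]
```

{"op": "arm_command", "data": {
  "increments": [
    [0,0,0,0,0,0.001],
    [0,0,0,0,0,0.002],
    [0,0,0,0,0,0.003],
    [0.005,0,0,0,0,0.003],
    [0.01,0,0,0,0,0.003]
  ]
}}

```text
t: 18.15
tool_pos: [0.5704, -0.0308, 0.2202]
orientation: [-2.33, -2.106, 0.005]
force: [-5.6, -8.7, -3.4]
opening: 0.0199
gripper_force: 45.0
```

```bash
python3 -c "
from h import *
s=read_state();print(s['tool_pos'],s['force'],s['wrist_torque'])"
```

```text
[ 0.57039754 -0.03082737  0.22020511] [-5.61228087 -8.68255212 -3.37366935] [-1.43019891  1.22587886 -0.1521161 ]
```

{"op": "arm_command", "data": {
  "increments": [
    [-0.002,0,0.002,0,0,0],
    [-0.002,0,0.004,0,0,0],
    [-0.002,0,0.006,0,0,0],
    [-0.002,0,0.008,0,0,0],
    [-0.002,0,0.01,0,0,0]
  ]
}}

```text
t: 18.77
tool_pos: [0.5704, -0.0311, 0.2192]
orientation: [-2.33, -2.106, 0.004]
force: [-10.1, -3.9, 5.2]
opening: 0.0197
gripper_force: 45.0
```

```bash
python3 -c "
from h import *
s=read_state();print(s['tool_pos'],s['force'],s['wrist_torque'])"
```

```text
[ 0.57041986 -0.03107243  0.21917134] [-10.11839897  -3.91467302   5.1800866 ] [-0.48225112  2.05491292 -0.1105974 ]
```

{"op": "arm_command", "data": {
  "increments": [
    [0,-0.003,0,0,0,0],
    [0,-0.003,0.002,0,0,0],
    [0,-0.003,0.004,0,0,0],
    [0,-0.003,0.005,0,0,0],
    [0,-0.003,0.005,0,0,0]
  ]
}}

```text
t: 19.4
tool_pos: [0.5702, -0.031, 0.2183]
orientation: [-2.33, -2.106, 0.003]
force: [-8.3, -2.3, 3.6]
opening: 0.0193
gripper_force: 45.0
```

```bash
python3 -c "
from h import *
s=read_state();print(s['tool_pos'],s['force'],s['wrist_torque'])
print(R.from_rotvec(s['orientation']).as_matrix().round(4))"
```

```text
[ 0.57017029 -0.03103898  0.21830803] [-8.31981318 -2.26409169  3.56993442] [-0.55453833  1.57558354 -0.1178354 ]
[[ 0.1007  0.9949 -0.0015]
 [ 0.9949 -0.1007 -0.001 ]
 [-0.0011 -0.0014 -1.    ]]
```

{"op": "arm_command", "data": {
  "increments": [
    [0,-0.002,0.002,0,0,0],
    [0,-0.002,0.004,0,0,0],
    [0,-0.002,0.006,0,0,0],
    [0,-0.002,0.006,0,0,0],
    [0,-0.002,0.006,0,0,0]
  ]
}}

```text
t: 20.02
tool_pos: [0.57, -0.031, 0.2179]
orientation: [2.33, 2.107, -0.002]
force: [-9.8, -4.1, 9.4]
opening: 0.0194
gripper_force: 45.0
```

{"op": "arm_command", "data": {
  "increments": [
    [0,0,0,0,0,0],
    [0,0,0,0,0,0],
    [0,0,0,0,0,0],
    [0,0,0,0,0,0],
    [0,0,0,0,0,0]
  ],
  "fingers": 0.1
}}

```text
t: 20.65
tool_pos: [0.5702, -0.0304, 0.2167]
orientation: [2.33, 2.107, 0.0]
force: [-0.3, -0.6, -0.1]
opening: 0.0416
gripper_force: 0.0
```

{"op": "arm_command", "data": {
  "increments": [
    [0,0,-0.03,0,0,0],
    [0,0,-0.12,0,0,0],
    [0,0,-0.3,0,0,0],
    [0,0,-0.5,0,0,0],
    [0,0,-0.7,0,0,0]
  ]
}}

```text
t: 21.28
tool_pos: [0.5701, -0.0304, 0.3597]
orientation: [2.329, 2.106, 0.002]
force: [0.2, 0.2, -0.3]
opening: 0.0421
gripper_force: 0.0
```

```bash
python3 - <<'E'
from h import *
s=read_state();print(s['tool_pos'],s['force'])
c=read_camera("wrist");cv2.imwrite("pics/w4.png",c["image"][:,:,::-1])
E
```

```text
[ 0.57011083 -0.03042027  0.35967425] [ 0.18559176  0.24429971 -0.33382077]
```

View pics/w4.png

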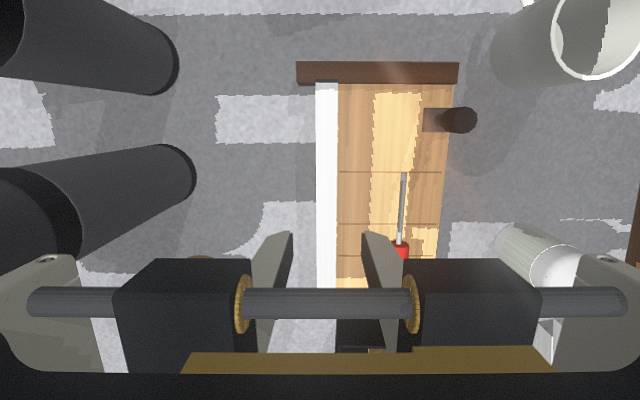

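The straightedge stands along the board's near edge with its end at the cleat (around (327,83)). The offcut was visible in the tray in the earlier wrist view. I'll take one close crop to check the fit.

```bash
python3 - <<'E'
from h import *
c=read_camera("wrist");crop(c,285,50,385,150,6,"pics/w5.png")
E
```

```text
(no output)
```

View pics/w5.png

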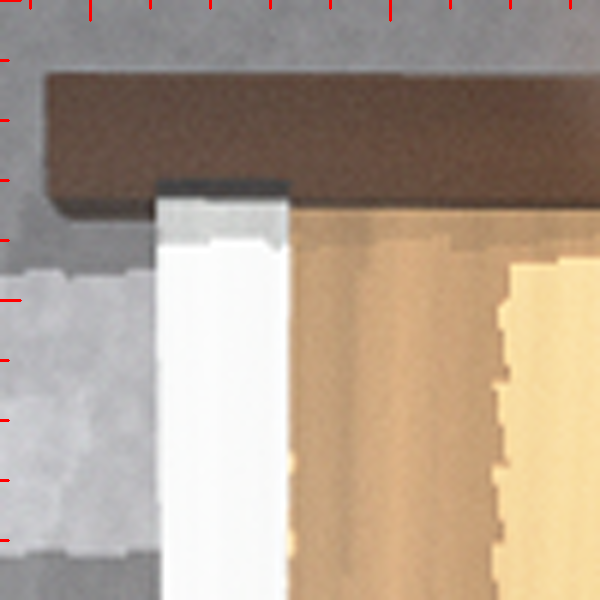

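The bar's end cap (crop rows 180–198) meets the cleat, and its right side (column 289) is against the board with no visible gap. The gripper is clear, so I'm handing in.

```bash
python3 -c "
from plant import *
print(close_job())"
```

```text
the job is handed in; nothing more can be done
None
```

The job is handed in (no verdict was returned): the offcut is in the scrap tray, and the long straightedge stands against the board's near edge with its end at the cleat; nothing else was handled.

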